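# Scan in a gear motor

## Task

Scan in the green-capped motor: take it from the rack and set it gently and upright in the middle of the round pad between the scan station's two guards, turned so that its white code label squarely faces the scanner's window, and let go (the rack and the guards leave room for fingers on two sides only, so stand it on the mat on the way and take hold of it another way). Then squeeze the scanner's trigger fully and let it spring back. Never tip the motor over, leave it standing as placed, and leave the other motors and loose things where they are.

Things in the scene. Friction and masses are not known exactly. Their poses are not given: they have to be found in the camera images.
- motor_green: The motor to scan: dark steel, green cap; cylinder 44 mm across, 65 mm tall, plus a boss and shaft stub 6 mm high on top, 0.3 kg, loose in one of the rack's lanes. Origin: centre of its underside; z up, x out through the middle of its white code label, to which a white stripe on the cap also points. In the rack the label looks roughly at a lane wall.
- motor_green_label (a point): The middle of the green-capped motor's code label (white with black bars, 30 mm wide, 36 mm tall), on its side 22 mm from its axis and 32 mm above its underside.
- motor_orange: Bystander: the same motor with an orange cap; cylinder 44 mm across, 65 mm tall, plus a boss and shaft stub 6 mm high on top, 0.3 kg, loose in one of the rack's lanes. Origin: centre of its underside; z up, x out through the middle of its white code label.
- motor_white: Bystander: the same motor with a white cap; cylinder 44 mm across, 65 mm tall, plus a boss and shaft stub 6 mm high on top, 0.3 kg, loose in one of the rack's lanes. Origin: centre of its underside; z up, x out through the middle of its white code label.
- rack: Fixed blue stock rack, 130 (x) by 186 mm (y), floor 6 mm thick. Four walls along x (110 mm long, 6 mm thick, tops 66 mm high) at y = -90, -30, 30, 90 mm leave three lanes 54 mm wide, a motor about the middle of each. The lanes' ends are open but for lips 12 mm high, so fingers go in along x, before and behind the motor. Origin: centre of its underside.
- mat: Fixed round black rubber mat with a grey centre, 90 mm across, 3 mm thick, free space to stand a motor down and take it again. Origin: centre of its underside.
- station: Fixed scan station. Origin: on the bench under the round pad's centre; x points to the scanner, y to the side where the scanner's grip sticks out. Base plate 8 mm thick, x -75 to 260, y +-50 mm. Two guards along x (x +-40 mm), inner faces at y = +-26 mm, 6 mm thick, tops 68 mm high: fingers go in along x. A red arrow-head on the plate points from the pad to the scanner.
- nest (a point): Centre of the top of the black round pad, 48 mm across, between the guards, 10 mm above the bench: the motor's underside rests here. Axes as the station's.
- window (a point): Centre of the scanner's amber window, 47 mm above the bench. The grey pistol scanner is fixed lying on its side, in station axes: head x 85 to 195, y -35 to 31, top 75 mm high; grip x 150 to 178, y 31 to 131, z 31 to 59 mm.
- trigger (a joint): The orange sprung trigger, rad: 0 released, 0.25 fully squeezed (about 7 N at the pad). Hinged about a vertical axis beside the head, at x 131, y 34 mm of the station; its free end reaches y = 88 mm. It swings towards the grip (station +x), 9 mm at the pad.
- trigger_pad (a point): Middle of the orange trigger's front face, where a finger presses towards station +x; 45 mm above the bench, released at x 126, y 72 mm of the station. The trigger is 20 mm tall (z 35 to 55 mm).
- grip_back (a point): Point on the back of the scanner's fixed grip, straight behind the trigger pad, x 178, y 72, z 45 mm of the station: 52 mm behind the released trigger's front face. One finger here and one on the trigger pad squeeze it.
- screwdriver: Bystander: a loose screwdriver lying on the bench near the rack.
- tape_roll: Bystander: a yellow tape roll, 90 mm across, 24 mm high, lying flat behind.
- bottle: Bystander: a white bottle with a red cap, 48 mm across, 110 mm tall, standing behind the station.
- bin: Bystander: a clear open bin, 90 by 120 by 50 mm, behind the rack.
- wrench: Bystander: a loose wrench lying on the bench beyond the station's grip.
Mind the look-alikes: they are no part of the job. What is shaped like the motor_green but blue is not meant.

How it is judged:
On the way, in this order (a step that is already met when the one before it is completed fails the run):
1. the green-capped motor stands upright on the pad between the guards, label facing the scanner's window, let go (horizontal distance between motor_green and nest below 0.01 m and z of motor_green in the frame of nest between -0.004 and 0.004 m and angle between motor_green's own z axis and vertical below 0.1 rad and angle between the x axis of motor_green and the x axis of station, either way round below 0.21 rad and x of motor_green_label in the frame of station above 0.005 m and contact force between the fingers and motor_green below 0.3 N), for 0.2 s.
2. the trigger is squeezed fully while the motor stands there (horizontal distance between motor_green and nest below 0.01 m and z of motor_green in the frame of nest between -0.004 and 0.004 m and angle between motor_green's own z axis and vertical below 0.1 rad and angle between the x axis of motor_green and the x axis of station, either way round below 0.21 rad and x of motor_green_label in the frame of station above 0.005 m and value of joint trigger above 0.2 rad), for 0.1 s.
At the end, for the whole second after the job is handed in: The green-capped motor stands at rest and released on the pad, within 10 mm of its centre, base within 4 mm of the pad's height, upright within 0.1 rad, its label facing the scanner's window within 0.21 rad; and the trigger, after being squeezed past 0.2 rad, is back below 0.04 rad (all of step 1 and linear speed of motor_green below 0.02 m/s and angular speed of motor_green below 0.2 rad/s and value of joint trigger below 0.04 rad); the robot touches nothing.
It fails at once if the green-capped motor is tipped over (more than 0.8 rad) (angle between motor_green's own z axis and vertical above 0.8 rad).
It fails at once if the green-capped motor is dropped onto the pad (faster than 0.4 m/s within 15 mm of it) (horizontal distance between motor_green and nest below 0.04 m and z of motor_green in the frame of nest below 0.015 m and linear speed of motor_green above 0.4 m/s).
It fails at once if another motor or loose thing is shifted by more than 30 mm (distance of any of motor_orange, motor_white, screwdriver, tape_roll, bottle, bin, wrench from where it was at the start of the episode above 0.03 m).
It also fails if it takes over 67 s, if anything falls off the work surface, if the arm or the gripper's body presses on something with over 40 N, if the wrist force passes 120 N, or if a joint passes its speed limit or range.

## Robot

A 6-joint arm with a two-finger parallel gripper is mounted at the origin on the work surface. World frame = base frame: x ahead of the robot, y to its left, z up, the work surface at z = 0. Lengths are in m, angles in rad, forces in N, time in s.
With the tool pointing down it reaches from about 0.275 to 1 m from the base axis. Payload 8.4 kg.
Tool frame: the origin (TCP) lies on the centre line of the jaws, within the pads' length; the fingertips stand 17 mm ahead of it and the grasp point (between the pads) lies 2 mm behind it (bot.tcp_to_tips is the z of the fingertips in the tool frame, in m); z points along the fingers, y is the line along which they close (so a half turn about z gives the same grasp; the last joint's range is limited). The gripper opens to 85 mm and grips with 20 to 120 N. Pads are 22 mm wide; open, the fingers measure 114 mm over their backs; the gripper's body (76 mm by 85 mm) begins 54 mm behind the grasp point. The pads swing forward as they close: fully open they stand 13 mm farther back than shut.
Start: joints at [1.263, 0.353, 1.633, -0, 1.155, -0.002], TCP at [0.188, 0.596, 0.248] pointing down, gripper open.
Joint ranges: [-2.63, 2.63], [-0.92, 2.1], [0.06, 2.66], [-1.3, 4.44], [0, 2.69], [-3.02, 3.02]. Speed limits (rad/s): [2.22, 2.22, 2.79, 3.14, 3.14, 3.14].

## Interface

Orientations are given as a unit quaternion [x, y, z, w].
In Python, from workcell import bot, hand, kinematics, get_obs, vision, hand_in gives the robot as it stands. The module is installed in compiled form; this text tells all that it offers. Calls block until the motion is done:
- bot.reach(position, orientation): joint-space move of the TCP to a pose.
- bot.servo_line(position, ori=None, velocity=0.15): straight line of the TCP; ori=None keeps the orientation; velocity is the mean speed in m/s.
- bot.goto_joints(angles): joint-space move.
- hand.move_gripper(opening, strength=None): finger opening in m; strength is the grip in N (None keeps the last); returns when the fingers have stopped.
- bot.dwell(seconds).
- kinematics.solve_ik(position, orientation): joint angles nearest the present ones, or None.
- get_obs(): the state.
- vision.read_camera(name): name is "scene" or "top" or "wrist"; returns a dict with "frame" (480x640x3 uint8, red, green, blue), "intrinsics" (3x3 intrinsics, pixels), "view" (4x4, takes a point from world to camera coordinates). Camera axes: x right, y down, z forward; pixel columns grow to the right and rows downward; lengths in m; the calibration is good to about 2 mm. A picture is of the moment at which its call begins. There is no depth.
A pose or a line that the arm cannot do raises bot.IKError and nothing moves.
- hand_in(): hands the job in; it is judged then, once.
The state is a dict: "time_s": time; "joint_pos": joint angles; "joint_vel": joint speeds; "joint_efforts": joint torques, N m; "position": TCP position; "orientation": TCP orientation; "wrist_force": force on the tool from outside, world axes, zero at the start; "ft_torque": the same for the moment, N m; "gripper_width": finger opening in m; "grip_force": force on a finger pad.
Only numpy, scipy, OpenCV 4.12 (cv2) and the standard library are available. Lean on these libraries where they do the work, as an engineer would, in place of code of your own. Each camera call takes 0.05 s, during which the arm holds its last target. There are 200 camera calls.

## Working session

There is one attempt and no reset: what is moved stays moved. The work goes in short steps, each a Python script; the robot and the scene stay as the last script left them, time stands still between calls to the robot, and variables do not carry over. Pictures are saved under pics/ and viewed, at most 10 in all, crops included, and the job is handed in when it is done.

```bash
mkdir -p pics; python3 - <<'E'
from workcell import *
import cv2,numpy as np
for n in("top","scene"):
    d=vision.read_camera(n);cv2.imwrite(f"pics/{n}0.png",d["frame"][:,:,::-1]);np.savez(f"pics/{n}0.npz",**d)
    print(n,d["intrinsics"].tolist(),np.round(d["view"],4).tolist())
print(get_obs()); print(bot.tcp_to_tips)
E
```

```text
top [[613.4571862718099, 0.0, 317.48960829284164], [0.0, 613.4571862718099, 238.2496819037498], [0.0, 0.0, 1.0]] [[-0.0127, -0.9999, 0.0043, 0.0663], [-0.9832, 0.0117, -0.1823, 0.5599], [0.1822, -0.0066, -0.9832, 1.4699], [0.0, 0.0, 0.0, 1.0]]
scene [[481.0426854636594, 0.0, 327.73265819607377], [0.0, 481.0426854636594, 233.0897804624521], [0.0, 0.0, 1.0]] [[-0.1834, 0.983, 0.0043, 0.0545], [0.8495, 0.1607, -0.5025, -0.4742], [-0.4947, -0.0885, -0.8645, 1.4086], [0.0, 0.0, 0.0, 1.0]]
{'time_s': 0.1, 'joint_pos': array([ 1.26260393e+00,  3.53571764e-01,  1.63406433e+00, -7.93197084e-06,
        1.15518452e+00, -2.39436142e-03]), 'joint_vel': array([-0.00040067, -0.00123533, -0.00279092, -0.00125738,  0.00061288,
       -0.0004859 ]), 'joint_efforts': array([ 1.57047125e-03, -6.06356621e+01, -3.42818713e+01,  1.60574509e-04,
        4.04134902e-03, -1.66066610e-05]), 'position': array([0.18803541, 0.5956202 , 0.24763923]), 'orientation': array([ 1.52302354e-01,  9.88333757e-01, -6.07152811e-04, -9.13805796e-05]), 'wrist_force': array([-0.15784987, -0.19336724,  0.78251019]), 'ft_torque': array([-0.04061143,  0.03913949, -0.01806989]), 'grip_force': 0.0, 'gripper_width': 0.08519623431076483}
0.017
```

View pics/top0.png

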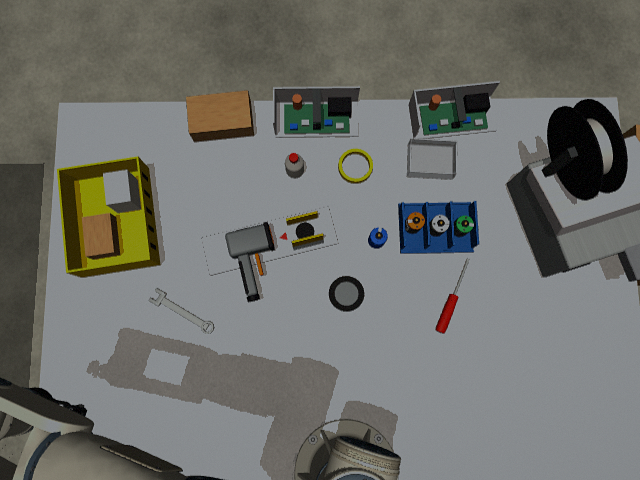

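View pics/scene0.png

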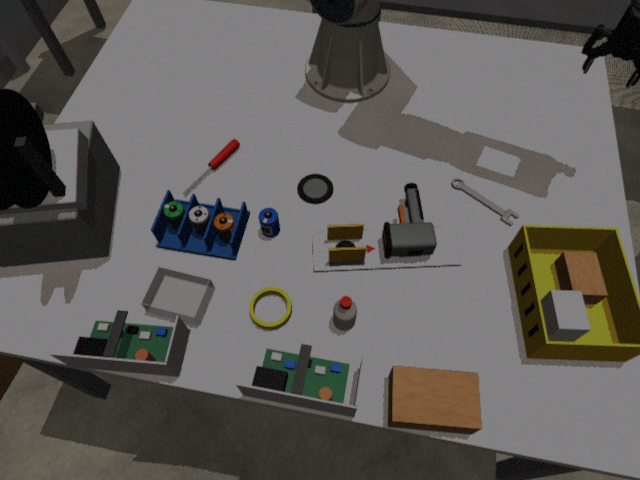

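The top view shows the rack at (438,228) with the green motor in the right lane (464,225). It also shows the mat at (346,293), the pad at (305,232) between the yellow guards, the scanner at (250,243) and the trigger at (260,263). The blue look-alike stands at (378,237). Next I'll measure by colour and make zoomed crops.

```bash
cat > h.py <<'E'
import numpy as np,cv2
def load(n):
    d=np.load(f"pics/{n}.npz");return {k:d[k] for k in d}
def ray(d,uv,z):
    R=d["view"][:3,:3];t=d["view"][:3,3];c=-R.T@t
    r=R.T@np.linalg.solve(d["intrinsics"],[uv[0],uv[1],1.]);return c+r*(z-c[2])/r[2]
def proj(d,p):
    q=d["intrinsics"]@(d["view"]@np.append(p,1))[:3];return q[:2]/q[2]
def blobs(d,lo,hi,box=None,amin=8):
    h=cv2.cvtColor(d["frame"],cv2.COLOR_RGB2HSV);m=cv2.inRange(h,np.array(lo),np.array(hi))
    if box: k=np.zeros_like(m);x0,y0,x1,y1=box;k[y0:y1,x0:x1]=1;m=m*k
    n,l,s,c=cv2.connectedComponentsWithStats(m)
    return [(s[i,4],c[i],s[i,:4].tolist(),l==i) for i in range(1,n) if s[i,4]>=amin]
E
python3 - <<'E'
from h import *
T=load("top0");S=load("scene0")
a=cv2.resize(T["frame"][195:315,335:495],None,fx=5,fy=5,interpolation=2)
b=cv2.resize(T["frame"][200:305,200:345],None,fx=5.5,fy=5.5,interpolation=2)
cv2.imwrite("pics/c1.png",a[:,:,::-1]);cv2.imwrite("pics/c2.png",b[:,:,::-1])
for nm,d,bx in(("top",T,[[400,195,485,260],[270,200,340,260],[200,200,300,280]]),("scene",S,[[150,190,250,260],[310,210,375,270],[365,180,430,260]])):
  for name,lo,hi,b,z in(("green",(45,100,60),(75,255,255),bx[0],.071),("orange",(5,150,100),(16,255,255),bx[0],.071),("guard",(20,120,80),(33,255,255),bx[1],.068),("red",(0,150,120),(4,255,255),bx[1],.008),("trig",(5,150,100),(16,255,255),bx[2],.055)):
    for A,c,s,_ in blobs(d,lo,hi,b): print(nm,name,A,c.round(1),s,ray(d,c,z)[:2].round(4))
# rack outline
for A,c,s,m in blobs(T,(100,120,40),(125,255,255),[395,195,485,260],200):
    r=cv2.minAreaRect(np.argwhere(m)[:,::-1].astype(np.float32));print("rack",A,c,r)
    print([ray(T,p,.0)[:2].round(3).tolist() for p in cv2.boxPoints(r)])
# mat
for nm,d,b in(("top",T,(325,270,370,315)),("scene",S,(290,170,340,206))):
  for A,c,s,m in blobs(d,(0,0,0),(180,255,60),b,100):
    ys=np.argwhere(m)[:,::-1].astype(np.float32);e=cv2.fitEllipse(cv2.convexHull(ys));print(nm,"mat",A,e,ray(d,e[0],.003).round(4))
E
```

```text
top green 170 [463.9 223.8] [456, 216, 18, 17] [ 0.5888 -0.3012]
top orange 82 [417.3 217.5] [408, 212, 17, 16] [ 0.606  -0.1869]
top guard 74 [301.2 215.5] [286, 211, 31, 10] [0.6152 0.0989]
top guard 78 [307.2 237.8] [292, 233, 31, 10] [0.559  0.0848]
top red 25 [283.8 236.1] [280, 233, 7, 7] [0.5753 0.1452]
top trig 51 [258.6 264.1] [255, 254, 8, 21] [0.4973 0.2047]
scene green 171 [173.5 209.2] [164, 201, 19, 16] [ 0.5934 -0.2973]
scene orange 138 [222.2 221.3] [214, 214, 18, 15] [ 0.6036 -0.1808]
scene guard 79 [344.9 225.4] [328, 224, 35, 4] [0.5618 0.0877]
scene guard 103 [346.5 248.3] [329, 247, 37, 4] [0.6178 0.1007]
scene red 26 [369.1 248.4] [367, 246, 7, 6] [0.5763 0.1485]
scene trig 59 [401.2 213.8] [399, 205, 6, 18] [0.4999 0.2078]
rack 2087 [435.20172496 229.14853857] ((436.5, 227.0), (50.0, 73.0), 90.0)
[[0.663, -0.156], [0.661, -0.346], [0.53, -0.338], [0.532, -0.151]]
top mat 535 ((346.07958984375, 293.2220153808594), (34.903968811035156, 35.25905990600586), 117.42070007324219) [ 0.4279 -0.0111  0.003 ]
scene mat 485 ((314.9406433105469, 188.54269409179688), (29.366626739501953, 35.43593978881836), 87.11444854736328) [ 0.4313 -0.0073  0.003 ]
```

View pics/c1.png

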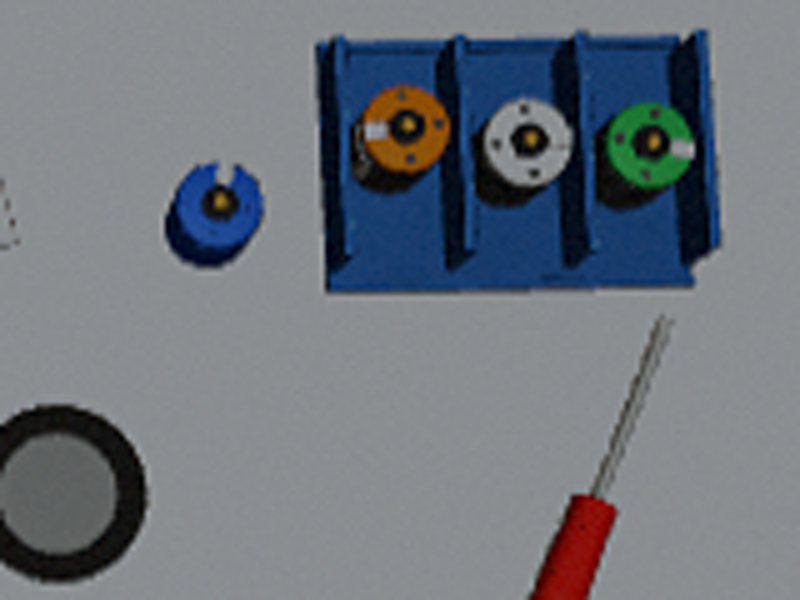

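View pics/c2.png

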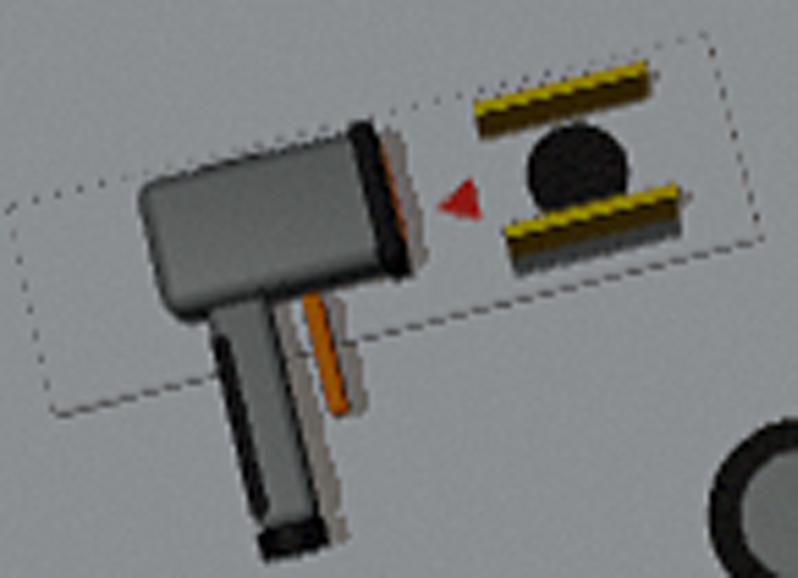

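The crops show the green cap's stripe pointing right, towards the lane wall (world −y). The guards are at (560,100) and (595,215) in the crop, the red arrow is at (460,200), and the trigger runs (310,295)–(340,410). My estimates agree with the given sizes: guard spacing is 58 mm and the trigger is within 3 mm of its predicted position. Next I'll look with the wrist camera from above the motor.

```bash
cat >> h.py <<'E'
from scipy.spatial.transform import Rotation
from workcell import *
def quat(phi):
    y=np.array([np.cos(phi),np.sin(phi),0]);z=np.array([0,0,-1.]);return Rotation.from_matrix(np.c_[np.cross(y,z),y,z]).as_quat()
def best(p,phi):
    "closing line along phi; half turn chosen for the least joint-6 angle"
    c=[]
    for f in(phi,phi+np.pi):
        j=kinematics.solve_ik(p,quat(f))
        if j is not None:c.append((abs(j[5]),f,j))
    return min(c,key=lambda k:k[0])[1:]
def shot(cam,name):
    d=vision.read_camera(cam);cv2.imwrite(f"pics/{name}.png",d["frame"][:,:,::-1]);np.savez(f"pics/{name}.npz",**d);return d
E
python3 - <<'E'
from h import *
T=load("top0")
for a,b in(((475,201.4),(479,244)),((402.6,202.6),(405,245)),((427,203),(430,243)),((451.5,202.5),(454,243))):
    p,q=ray(T,a,.066),ray(T,b,.066);v=p-q;print(p[:2].round(3),q[:2].round(3),np.arctan2(v[1],v[0]))
f,j=best([.591,-.299,.25],0.);print(f,j)
bot.goto_joints(j);d=shot("wrist","w1")
o=get_obs();print(o["time_s"],o["position"],d["intrinsics"][0],np.round(-d["view"][:3,:3].T@d["view"][:3,3],3))
for A,c,s,_ in blobs(d,(45,100,60),(75,255,255),amin=100):print(A,c,s,ray(d,c,.071))
E
```

```text
[ 0.646 -0.333] [ 0.539 -0.337] 0.03185160418120197
[ 0.645 -0.153] [ 0.539 -0.155] 0.01711509971877344
[ 0.644 -0.214] [ 0.543 -0.216] 0.027767174187920924
[ 0.644 -0.275] [ 0.542 -0.275] 0.007572066064226677
0.0 [-4.70638841e-01  4.09126117e-01  1.54588496e+00 -4.44089210e-16
  1.18658158e+00 -4.70638841e-01]
3.575 [ 0.59131342 -0.29835069  0.2500254 ] [405.33059336   0.         324.59056459] [ 0.591 -0.217  0.376]
3191 [622.0858665  207.94985898] [601, 109, 39, 186] [ 0.82067309 -0.29120046  0.071     ]
1592 [323.65766332 217.54271357] [297, 193, 54, 53] [ 0.59046203 -0.29900657  0.071     ]
```

View pics/w1.png

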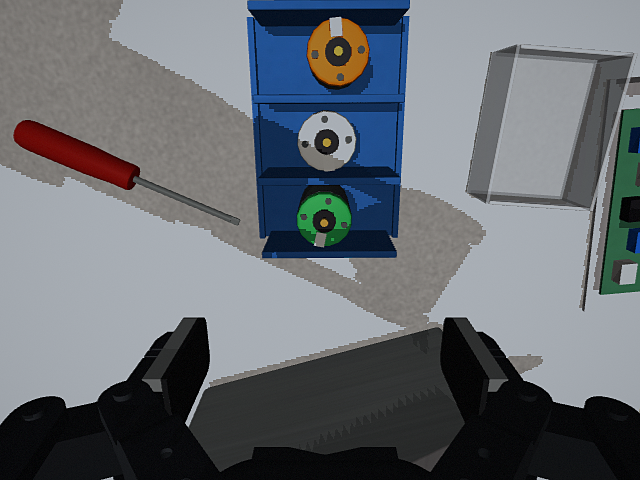

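The wrist view puts the green cap at (324,218) with its stripe at (319,240), pointing to −y. The cap position (.5905,−.299) matches the average of the other two cameras. Next I'll grasp across the lane's open ends and carry the motor to the mat.

```bash
cat >> h.py <<'E'
def cap(d,z,near):
    "cap centre and stripe direction from the green disc and its white stripe"
    u0=proj(d,[near[0],near[1],z])
    b=min(blobs(d,(45,100,40),(75,255,255),amin=200),key=lambda b:np.hypot(*(b[1]-u0)))
    pts=np.argwhere(b[3])[:,::-1].astype(np.int32);hull=cv2.convexHull(pts)
    k=np.zeros(b[3].shape,np.uint8);e=cv2.fitEllipse(hull);cv2.ellipse(k,(e[0],(e[1][0]+2,e[1][1]+2),e[2]),1,-1)
    h=cv2.cvtColor(d["frame"],cv2.COLOR_RGB2HSV);w=((h[:,:,1]<60)&(h[:,:,2]>130)&(k>0)).astype(np.uint8)
    n,l,s,c=cv2.connectedComponentsWithStats(w);i=1+np.argmax(s[1:,4]);C=ray(d,e[0],z);P=ray(d,c[i],z);v=(P-C)[:2]
    return C[:2],np.arctan2(v[1],v[0]),np.hypot(*v),s[i,4],e
E
python3 - <<'E'
from h import *
d=load("w1");c,a,r,n,e=cap(d,.071,(.5905,-.299));print(c,a,r,n,e)
assert abs(c[0]-.5905)<.005 and abs(c[1]+.299)<.005 and .008<r<.022
phi=.02
bot.servo_line([c[0],c[1],.14],quat(phi),velocity=.25)
bot.servo_line([c[0],c[1],.043],velocity=.12);print(get_obs()["wrist_force"])
hand.move_gripper(.03,strength=40);o=get_obs();print(o["gripper_width"],o["grip_force"],o["position"])
bot.servo_line([c[0],c[1],.16],velocity=.12)
o=get_obs();print(o["gripper_width"],o["wrist_force"],o["time_s"])
m=np.array([.4296,-.0092])
j=kinematics.solve_ik([*m,.16],quat(phi));print(j);bot.goto_joints(j)
bot.servo_line([*m,.06],velocity=.15);bot.servo_line([*m,.0405],velocity=.04)
o=get_obs();print(o["position"],o["wrist_force"],o["time_s"])
hand.move_gripper(.07);bot.servo_line([*m,.15],velocity=.2)
bot.servo_line([m[0],m[1],.22],velocity=.2)
d=shot("wrist","w2");print(get_obs()["time_s"]);print(cap(d,.068,m))
E
```

```text
[ 0.59046186 -0.29971957] -1.8721425502184856 0.022297028873310025 9 ((323.6575927734375, 218.4292755126953), (53.973995208740234, 54.90556335449219), 90.80973815917969)Traceback (most recent call last):
  File "<stdin>", line 3, in <module>
AssertionError
```

```bash
python3 - <<'E'
from h import *
d=load("w1");h=cv2.cvtColor(d["frame"],cv2.COLOR_RGB2HSV)
for y in range(232,250,2):print(y,[tuple(int(t) for t in h[y,x]) for x in range(311,331,3)])
E
```

```text
232 [(68, 187, 153), (68, 190, 150), (171, 36, 121), (68, 171, 61), (71, 244, 23), (69, 182, 49), (68, 197, 96)]
234 [(68, 198, 80), (69, 215, 76), (9, 20, 128), (19, 16, 125), (13, 18, 131), (61, 51, 110), (69, 202, 87)]
236 [(68, 202, 86), (69, 225, 85), (17, 18, 125), (23, 17, 122), (19, 17, 122), (67, 105, 97), (69, 199, 86)]
238 [(69, 202, 86), (69, 243, 83), (15, 16, 124), (19, 17, 122), (15, 17, 123), (66, 169, 86), (68, 193, 86)]
240 [(68, 201, 81), (68, 151, 88), (19, 17, 121), (19, 17, 122), (15, 17, 123), (68, 203, 84), (68, 192, 85)]
242 [(66, 209, 78), (48, 36, 106), (20, 19, 121), (20, 13, 121), (11, 16, 126), (69, 216, 85), (69, 196, 87)]
244 [(113, 211, 41), (123, 14, 207), (18, 21, 122), (19, 17, 122), (3, 19, 132), (69, 219, 84), (68, 199, 86)]
246 [(107, 205, 41), (115, 255, 25), (105, 41, 74), (19, 26, 139), (15, 28, 148), (116, 236, 41), (114, 230, 40)]
248 [(107, 198, 40), (106, 205, 41), (109, 242, 39), (107, 255, 36), (109, 248, 36), (107, 193, 41), (109, 217, 40)]
```

The stripe is in shadow (V≈122), so I'm lowering the threshold and going on.

```bash
sed -i 's/h\[:,:,2\]>130/h[:,:,2]>95/; s/e\[1\]\[0\]+2,e\[1\]\[1\]+2/e[1][0]-1,e[1][1]-1/' h.py
python3 - <<'E'
from h import *
d=load("w1");c,a,r,n,e=cap(d,.071,(.5905,-.299));print(c,a,r,n,e)
assert abs(c[0]-.5905)<.005 and abs(c[1]+.299)<.005 and .008<r<.022 and n>40
phi=.02
bot.servo_line([c[0],c[1],.14],quat(phi),velocity=.25)
bot.servo_line([c[0],c[1],.043],velocity=.12);print(get_obs()["wrist_force"])
hand.move_gripper(.03,strength=40);o=get_obs();print(o["gripper_width"],o["grip_force"],o["position"])
assert .035<o["gripper_width"]<.05
bot.servo_line([c[0],c[1],.16],velocity=.12)
o=get_obs();print(o["gripper_width"],o["wrist_force"],o["time_s"])
m=np.array([.4296,-.0092])
j=kinematics.solve_ik([*m,.16],quat(phi));print(j);bot.goto_joints(j)
bot.servo_line([*m,.06],velocity=.15);bot.servo_line([*m,.0405],velocity=.04)
o=get_obs();print(o["position"],o["wrist_force"],o["time_s"])
hand.move_gripper(.07);bot.servo_line([*m,.15],velocity=.2)
bot.servo_line([m[0],m[1],.22],velocity=.2)
d=shot("wrist","w2");print(get_obs()["time_s"]);print(cap(d,.068,m))
E
```

```text
[ 0.59046186 -0.29971957] -1.750901306526102 0.01679513069049175 126 ((323.6575927734375, 218.4292755126953), (53.973995208740234, 54.90556335449219), 90.80973815917969)
[ 0.64782323 -0.04052944  0.39348449]
0.04315449592166829 40.482124239206314 [ 0.59070265 -0.29985112  0.04374535]
0.043380592376334216 [-0.71096422 -0.12059096 -3.25883282] 6.7167
[-2.49028240e-02  1.67980944e-01  2.11829022e+00 -4.44089210e-16
  8.55321486e-01 -4.49028240e-02]
[ 0.42946951 -0.00917469  0.04064251] [-2.35447271  0.08540706  7.93069769] 9.425
11.05
(array([ 0.42927577, -0.0090847 ]), np.float64(-1.7451904977722974), np.float64(0.016811007570351484), np.int32(145), ((325.3096618652344, 226.67384338378906), (58.466026306152344, 59.856693267822266), 97.53681182861328))
```

View pics/w2.png

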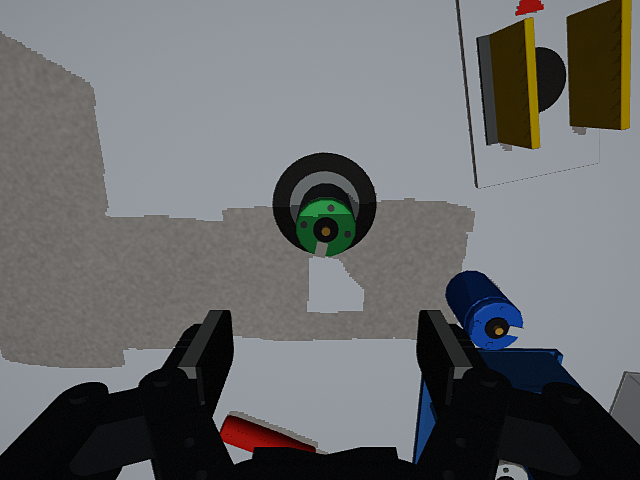

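The motor stands upright on the mat, cap at (326,228), with the stripe towards −y (−1.745 rad). Next I'll get a close wrist view of the station to refine the nest pose.

```bash
python3 - <<'E'
from h import *
bot.reach([.57,.03,.27],quat(.02))
d=shot("wrist","w3");print(get_obs()["time_s"])
for name,lo,hi,z in(("guard",(20,120,110),(33,255,255),.068),("red",(0,150,80),(4,255,255),.008),("trig",(5,150,70),(16,255,255),.055)):
    for A,c,s,m in blobs(d,lo,hi,amin=60):
        r=cv2.minAreaRect(np.argwhere(m)[:,::-1].astype(np.float32));print(name,A,c.round(1),s,np.round(cv2.boxPoints(r)).tolist(),ray(d,c,z)[:2].round(4))
for A,c,s,m in blobs(d,(0,0,0),(180,255,45),amin=300):print("dark",A,c.round(1),s,ray(d,c,.01)[:2].round(4))
E
```

```text
11.7667
guard 770 [388.  119.3] [377, 67, 24, 106] [[376.0, 68.0], [383.0, 67.0], [401.0, 172.0], [393.0, 173.0]] [0.6153 0.1028]
guard 734 [314.7 135.9] [301, 85, 29, 104] [[300.0, 86.0], [307.0, 85.0], [330.0, 187.0], [323.0, 188.0]] [0.559  0.0893]
guard 1996 [517.5 268.8] [472, 228, 92, 84] [[458.0, 255.0], [542.0, 213.0], [577.0, 284.0], [493.0, 326.0]] [ 0.7358 -0.0188]
red 286 [335.4  62.9] [326, 49, 22, 25] [[321.0, 52.0], [343.0, 47.0], [348.0, 68.0], [326.0, 73.0]] [0.5748 0.1476]
red 921 [607.8  99.9] [591, 82, 35, 36] [[584.0, 103.0], [611.0, 77.0], [632.0, 98.0], [605.0, 124.0]] [0.82   0.1219]
trig 88 [340.1  10. ] [317, 4, 44, 13] [[317.0, 15.0], [360.0, 4.0], [360.0, 6.0], [317.0, 17.0]] [0.5764 0.1794]
trig 871 [352.7 418.8] [332, 400, 43, 38] [[332.0, 400.0], [374.0, 400.0], [374.0, 437.0], [332.0, 437.0]] [ 0.6012 -0.1934]
dark 1621 [321.   10.5] [284, 0, 90, 30] [0.5615 0.1877]
dark 347 [613.4 176.2] [589, 68, 51, 208] [0.8402 0.0541]
dark 2210 [348.  126.3] [322, 100, 53, 54] [0.5877 0.0945]
dark 3927 [190.5 223.5] [141, 185, 90, 87] [ 0.4362 -0.0008]
dark 311 [161.8 253. ] [151, 243, 22, 21] [ 0.4045 -0.0325]
dark 49351 [322.9 425. ] [0, 310, 640, 170] [ 0.5711 -0.2436]
dark 3653 [345.8 371.9] [291, 354, 112, 36] [ 0.5953 -0.1696]
dark 2705 [340.6 418.1] [292, 394, 107, 45] [ 0.5916 -0.2332]
```

View pics/w3.png

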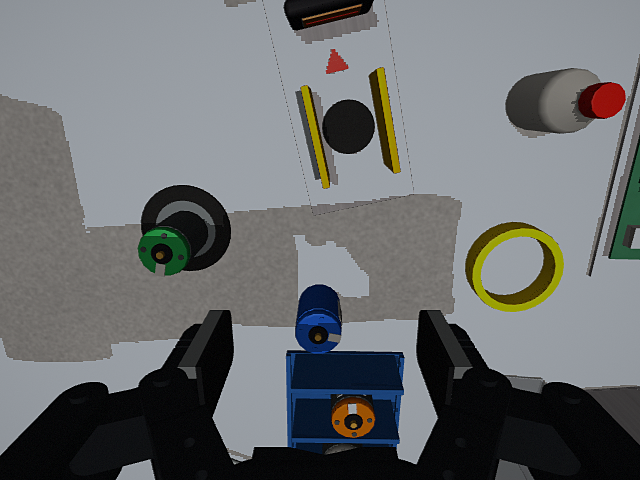

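The wrist view shows the pad at (348,126), the guards at (315,136) and (388,119), and the arrow at (335,63). That gives the nest at (.5877,.0947) and a station yaw of 1.806; the guard spacing is again 58 mm. Next I'll regrasp along the label axis and place the motor.

```bash
python3 - <<'E'
from h import *
m=np.array([.4293,-.0091]);lab=-1.745;N=np.array([.5877,.0947]);yaw=1.806
p2=lab+np.pi;p3=yaw+np.pi
bot.reach([*m,.15],quat(p2))
bot.servo_line([*m,.040],velocity=.12)
hand.move_gripper(.03,strength=40);o=get_obs();print(o["gripper_width"],o["position"],o["joint_pos"])
assert .035<o["gripper_width"]<.05
bot.servo_line([*m,.17],velocity=.15)
j=kinematics.solve_ik([*N,.17],quat(p3));print(j);bot.goto_joints(j)
bot.servo_line([*N,.09],velocity=.12)
print(get_obs()["wrist_force"],get_obs()["position"])
bot.servo_line([*N,.053],velocity=.06);print(get_obs()["wrist_force"])
bot.servo_line([*N,.0473],velocity=.02)
o=get_obs();print(o["position"],o["wrist_force"],o["time_s"])
hand.move_gripper(.07);bot.servo_line([*N,.16],velocity=.15)
a=N+.12*np.array([-np.cos(yaw),-np.sin(yaw)])
bot.servo_line([*N,.24],velocity=.2)
d=shot("wrist","w4");print(get_obs()["time_s"]);print(cap(d,.075,N))
T=shot("top","top1");print(cap(T,.075,N)[:4])
E
```

```text
0.04343069052325694 [ 0.42979409 -0.00924824  0.04078493] [-2.48638003e-02  3.97134581e-01  2.19169304e+00 -3.52606091e-04
  5.51468472e-01 -1.42130461e+00]
[ 1.57243507e-01  3.91704941e-01  1.76843726e+00 -4.44089210e-16
  9.81450455e-01  1.49283616e+00]
[-0.27912464  0.40313713 -2.94375605] [0.58823091 0.09476347 0.09054   ]
[-0.24690899  0.11120935 -3.62080286]
[0.58818061 0.09478426 0.04786181] [-0.80555269  0.16297209  3.90253849] 19.9917
21.8667
(array([0.58933389, 0.09577159]), np.float64(1.882405270260452), np.float64(0.015571816253539419), np.int32(157), ((324.647705078125, 217.78892517089844), (57.1564826965332, 57.47138214111328), 103.59590911865234))
(array([0.85819717, 0.06470783]), np.float64(-2.3265092764059667), np.float64(0.05866663277590185), np.int32(120))
```

View pics/w4.png

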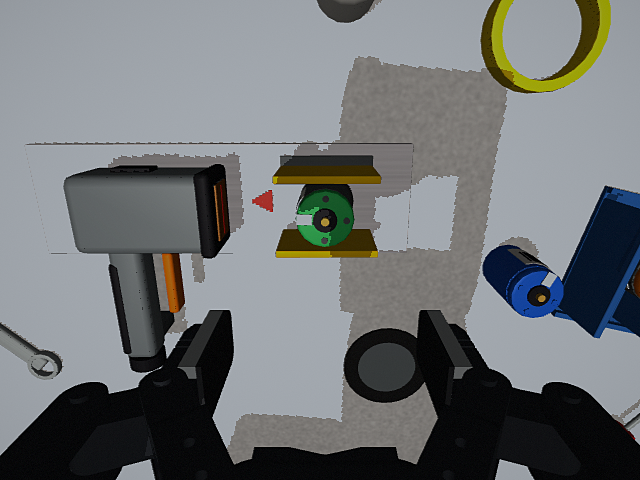

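The wrist view shows the motor upright between the guards at (325,215), about 2 mm from the nest, with the stripe pointing left at the arrow and scanner. The trigger is at (173,283) and the grip at (135,310). Next I'll squeeze, with the gripper centre biased slightly towards the grip so the trigger side bottoms out first.

```bash
python3 - <<'E'
from h import *
N=np.array([.5877,.0947]);yaw=1.806;p3=yaw+np.pi
X=np.array([np.cos(yaw),np.sin(yaw)]);Y=np.array([-X[1],X[0]])
d=load("w4")
for A,c,s,_ in blobs(d,(5,150,90),(16,255,255),(150,240,195,330),60):
    q=ray(d,c,.055)[:2]-N;print("trig",A,c.round(),(q@X).round(4),(q@Y).round(4))
P=N+.159*X+.072*Y;print(P)
hand.move_gripper(.085)
bot.reach([*P,.17],quat(p3))
bot.servo_line([*P,.08],velocity=.2);bot.servo_line([*P,.041],velocity=.08)
o=get_obs();f0=o["wrist_force"];print(f0,o["position"])
hand.move_gripper(.036,strength=30);bot.dwell(.4)
o=get_obs();f=o["wrist_force"]-f0;print(o["gripper_width"],o["grip_force"],"fx",f[:2]@X,"fy",f[:2]@Y,f[2],((o["position"][:2]-N)@X).round(4),o["time_s"])
shot("wrist","w5");shot("scene","s5")
E
```

```text
trig 556 [170. 283.] 0.1296 0.0596
[0.48062886 0.23254328]
[1.3576677  0.19300566 0.28399779] [0.48064735 0.23260434 0.04099895]
0.042629543800294364 31.355009078979492 fx -29.5517824413781 fy 2.350535854259903 17.807157940684085 0.1551 25.1
```

View pics/w5.png

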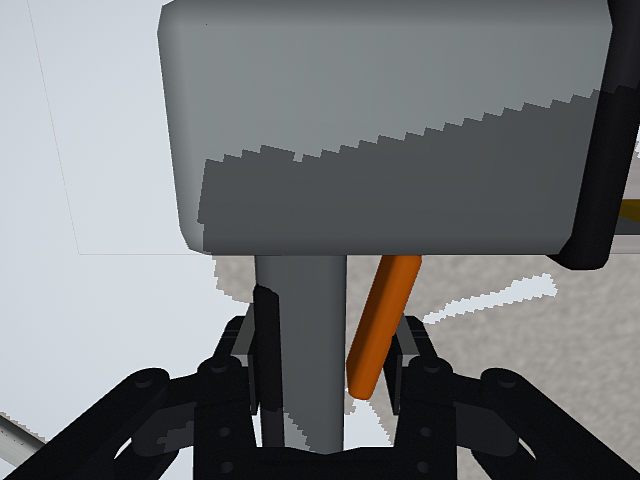

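The trigger is swung fully against the grip: width 42.6 mm (full squeeze is 43) and −29.5 N against its stop. Now I'll release, retreat and check.

```bash
python3 - <<'E'
from h import *
N=np.array([.5877,.0947]);yaw=1.806
X=np.array([np.cos(yaw),np.sin(yaw)]);Y=np.array([-X[1],X[0]])
hand.move_gripper(.085);P=N+.157*X+.072*Y
bot.servo_line([*P,.041],velocity=.05);bot.servo_line([*P,.17],velocity=.12)
bot.servo_line([*N,.24],velocity=.25);bot.dwell(.3)
d=shot("wrist","w6");c,a,r,n,e=cap(d,.075,N);print(c-N,a-yaw,n)
for A,c,s,_ in blobs(d,(5,150,90),(16,255,255),(150,240,195,330),60):
    q=ray(d,c,.055)[:2]-N;print("trig",A,c.round(),(q@X).round(4),(q@Y).round(4))
o=get_obs();print(o["wrist_force"],o["time_s"])
E
```

```text
[0.00160206 0.00103321] 0.07642899025392857 152
trig 555 [171. 282.] 0.1296 0.0594
[-0.83457315  0.29455677 -0.23446085] 28.4083
```

View pics/w6.png

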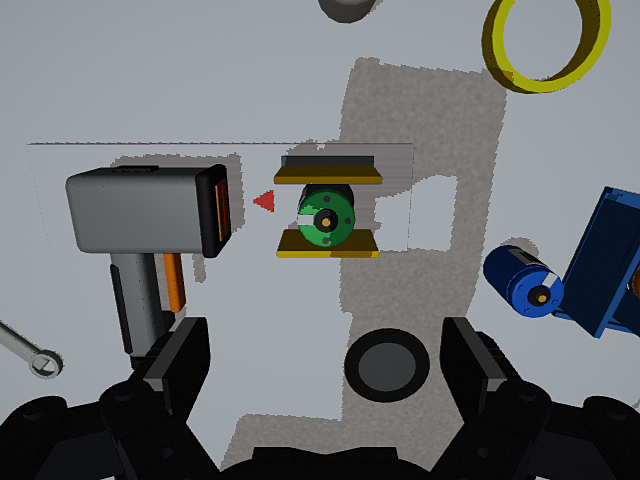

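The motor is unchanged at (326,216), within 2 mm of the nest and 0.08 rad of the station axis. The trigger is back at its released position (171,282), and the robot touches nothing.

```bash
python3 -c "
from workcell import *
print(hand_in())"
```

```text
the job is handed in; nothing more can be done
None
```

I placed the green-capped motor on the pad, label towards the scanner (about 2 mm and 0.08 rad off), squeezed the trigger fully, saw it spring back, and handed the job in at about 28 s; no verdict was returned.

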